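# Put the dry chopping boards away in the graded rack

### The job

Two chopping boards stand drying in small steel stands. Lift each one out and drop it, standing on its long edge, into the dark wooden rack, each in the narrowest of the three slots that takes its thickness, right down on the slot's floor and roughly centred along the slot. Do not knock over or push away the cup, the salt shaker or the tumbler.

Things in the scene. Friction and masses are not known exactly. Their poses are not given: they have to be found in the camera images.
- board_medium: loose wooden chopping board, 160 mm long, 110 mm high as it stands, 18 mm thick, rounded corners; starts standing upright on a long edge in its own drying stand. Origin: middle of the lower long edge (110 mm below the upper edge); x along its length, y through its thickness, z up. Its length may point either way round in the rack. The thicker of the two; it belongs in the middle slot. About 0.2 kg.
- board_thin: loose wooden chopping board, 160 mm long, 110 mm high as it stands, 10 mm thick, rounded corners; starts standing upright on a long edge in its own drying stand. Origin: middle of the lower long edge (110 mm below the upper edge); x along its length, y through its thickness, z up. Its length may point either way round in the rack. The thinner of the two; it belongs in the narrow slot. About 0.11 kg.
- stand_medium: fixed dark steel drying stand of the medium board: foot 110 x 64 x 8 mm with four round posts (8 mm thick, up to 44 mm above the work surface), two either side of the board, about 1.5 mm off its faces. Origin: underside centre; the board stands on the foot (8 mm up) along the stand's x. Stays where it is.
- stand_thin: fixed dark steel drying stand of the thin board: foot 110 x 64 x 8 mm with four round posts (8 mm thick, up to 44 mm above the work surface), two either side of the board, about 1.5 mm off its faces. Origin: underside centre; the board stands on the foot (8 mm up) along the stand's x. Stays where it is.
- board_rack: fixed dark wooden rack, 130 mm (x) by 187 mm (y), 62 mm high, with three slots in a row along its y that run through along its x (ends open, 120 mm long): wide at +y, middle, narrow at -y. Slot floors are 12 mm up and the slots 50 mm deep; the upper 18 mm of each side slopes so that the mouth is 14 mm wider than the floor. Walls between slots are 36 mm thick (22 mm at the top). Boards overhang the ends by 20 mm. Origin: underside centre, z up.
- slot_wide (a point): centre of the floor of the wide slot of the rack (29 mm wide at the floor, made for a board 26 mm thick); x along the slot, y across it, z up; stays empty, its thick board is in use, lying flat at the back
- slot_middle (a point): centre of the floor of the middle slot of the rack (21 mm wide at the floor, made for a board 18 mm thick); x along the slot, y across it, z up
- slot_narrow (a point): centre of the floor of the narrow slot of the rack (13 mm wide at the floor, made for a board 10 mm thick); x along the slot, y across it, z up
- espresso_cup: green espresso cup, 65 x 91 x 52 mm, a bystander; origin: underside centre, z up
- salt_shaker: glass salt shaker, 44 mm across, 90 mm high, a bystander; origin: underside centre, z up
- tumbler: clear glass tumbler, 81 mm across, 92 mm high, a bystander; origin: underside centre, z up
There are look-alikes about, which are no part of the job. Several things have the shape of the board_rack; the one meant has the colours described above.

How it is judged:
By the outcome, as a careful person would: the job done as asked, in the order asked, and still so for the second after the job is handed in, with the robot touching nothing.
It also fails if it takes over 72 s, if anything falls off the work surface, if the arm or the gripper's body presses on something with over 40 N, if the wrist force passes 120 N, or if a joint passes its speed limit or range.

### The arm

A 6-joint arm with a two-finger parallel gripper is mounted at the origin on a cart in front of the work surface, level with it; the furniture and walls round the work are solid. World frame = base frame: x ahead of the robot, y to its left, z up, the work surface at z = 0. Lengths are in m, angles in degrees, forces in N, time in s.
With the tool pointing down it reaches from about 0.3 to 0.875 m from the base axis. Payload 6.4 kg.
Tool frame: the origin (TCP) lies at the very end of the fingers, on their centre line; the grasp point (between the pads) lies 19 mm behind it; z points along the fingers, y is the line along which they close (so a half turn about z gives the same grasp; the last joint's range is limited). The gripper opens to 88 mm and grips with 3 to 60 N. Pads are 18 mm wide; open, the fingers measure 123 mm over their backs; the gripper's body (75 mm by 187 mm) begins 45 mm behind the grasp point.
Start: joints at [-83.44, 10.359, 92.074, -0, 77.567, -11.82], TCP at [0.181, -0.546, 0.239] pointing down, gripper open.
Joint ranges: [-171.53, 171.53], [-51.25, 118.39], [17.06, 147.69], [-65.23, 245.23], [0, 150.52], [-178.68, 178.68]. Speed limits (degrees/s): [147.25, 147.25, 172.46, 180, 180, 180].

### API

Orientations are given as [roll, pitch, yaw] about the fixed x, y, z axes, in that order (R = Rz(yaw) Ry(pitch) Rx(roll)).
In Python, from rig import status, imaging, order, spotter gives the robot as it stands.
- The arm moves only by the shell command python3 -m inch 'ROWS' [FORCE]. ROWS is JSON, a list of rows, each a list of 3 entries, a list of its own where there are three numbers: the closure, from -1 (fully open) to 1 (shut), then the shift along the tool's x, y, z in m, then the turn, a rotation vector about the tool's x, y, z in units of 5 degrees (1.0 is 5 degrees). In form: [[claw, [x, y, z], [rx, ry, rz]], ...]. A call has 1 to 10 rows; each row shifts and turns the commanded pose from where the row before left it, along the tool's axes as they then stand; what a row does not reach is not made up. A row lasts 1/12 s, in which the tool goes at most 41.7 mm and 7.16 degrees, less where a joint would pass 70% of its speed; a pose out of reach is approached as far as the arm can. A call with a gripper value outside its range is refused whole. The fingers move at their own pace and stop on an object; FORCE is the grip in N (left out, the last holds). Time passes only in rows, so rows that do not move let the fingers close. It gives the time, the measured TCP pose, the force, the opening and the grip force at its end, in the units of the state.
- status.observe(): the state, without advancing time (a new reading comes with each control period).
- imaging.read_camera(name): name is "scene" or "top" or "wrist"; returns (picture, depth): 420x560x3 uint8, red, green, blue; 420x560 float32, m along the optical axis (not along the pixel's ray), 0 where there is no reading.
- imaging.camera_model(name): a dict with "fovy" (degrees; the focal length in pixels is half the picture's height over the tangent of half this angle, whatever the lens; pixels are square), "cx", "cy" (the principal point, pixels), "T" (4x4, takes a point from camera to world coordinates). Camera axes: x right, y up, looking along -z (the intrinsics and any distortion apply to the point x, -y, -z); pixel columns grow to the right and rows downward; lengths in m; the calibration is good to about 2 mm. A picture is of the moment at which its call begins: read the wrist's pose just before it. camera_model takes no time and is no camera call; for the wrist camera it gives the pose at the moment of the call.
- order.hand_in(): hands the job in; it is judged then, once.
Trained networks look in the newest picture that a camera, given by its name, has taken for a name from the list of things; names that differ only in an ending like _2 or _b are one class to them, and where a whole thing is asked for, a point or a joint stands for the part that bears it (a point fixed in the world has none). Each returns a list of dicts, best first, with "p" (0 to 1); they miss things now and then, are a little off and sometimes report something else, mostly with a low value. They report only what shows in the picture. A call takes as long as a camera call. They do not tell look-alikes from the thing itself.
- spotter.look_for(camera, name): "xy" ([column, row] in pixels, amid what is visible of it).
- spotter.outline_of(camera, name): "region" (420x560 bool, what is visible of it) and "xy" ([column, row] in pixels, amid what is visible of it).
- spotter.place_of(camera, name): "xy" ([column, row] in pixels: a listed point, or the origin of a listed thing).
The state is a dict: "clock": time; "qpos": joint angles; "qd": joint speeds; "joint_efforts": joint torques, N m; "tcp_pos": TCP position; "tool_rot": TCP orientation; "force": force on the tool from outside, world axes, zero at the start; "moment": the same for the moment, N m; "gripper_width": finger opening in m; "grasp_force": force on a finger pad.
Only numpy, scipy, OpenCV 4.12 (cv2) and the standard library are available. Lean on these libraries where they do the work, as an engineer would, in place of code of your own. Each camera call takes 0.05 s, during which the arm holds its last target. There are 200 camera calls.

## Working session

There is one attempt and no reset: what is moved stays moved. The work goes in short steps, Python scripts to look and compute and a shell command to move; the robot and the scene stay as the last step left them, time stands still between calls to the robot, and variables do not carry over. Pictures are saved under pics/ and viewed, at most 10 in all, crops included, and the job is handed in when it is done.

```bash
mkdir -p pics; python3 - <<'E'
from rig import status, imaging, spotter
import cv2,numpy as np
for c in ("scene","top"):
    p,d=imaging.read_camera(c); cv2.imwrite(f"pics/{c}0.png",p[:,:,::-1])
    m=imaging.camera_model(c); print(c,{k:(np.round(v,3).tolist() if k=="T" else v) for k,v in m.items()})
    for n in ("board_medium","board_thin","stand_medium","stand_thin","board_rack","slot_middle","slot_narrow","espresso_cup","salt_shaker","tumbler"):
        print(n,[(np.round(r["xy"]).tolist(),round(r["p"],2)) for r in spotter.place_of(c,n)])
print(status.observe())
E
```

```text
scene {'fovy': 51.82929649822136, 'cx': 280.15057261559974, 'cy': 212.789409645262, 'T': [[-0.597, 0.459, -0.658, -0.38], [-0.802, -0.352, 0.482, 0.729], [-0.01, 0.816, 0.579, 0.841], [0.0, 0.0, 0.0, 1.0]]}
board_medium []
board_thin []
stand_medium [([234.0, 259.0], 0.64)]
stand_thin [([233.0, 258.0], 0.38)]
board_rack [([156.0, 271.0], 0.71), ([294.0, 208.0], 0.65)]
slot_middle [([298.0, 211.0], 0.86), ([162.0, 269.0], 0.55)]
slot_narrow [([314.0, 205.0], 0.86), ([180.0, 263.0], 0.77)]
espresso_cup [([300.0, 261.0], 0.89)]
salt_shaker [([356.0, 228.0], 0.82)]
tumbler [([316.0, 173.0], 0.89), ([297.0, 209.0], 0.59)]
top {'fovy': 50.48149017169323, 'cx': 281.23280724886934, 'cy': 213.0413500013159, 'T': [[0.025, 0.993, -0.115, 0.373], [-1.0, 0.025, -0.008, 0.063], [-0.005, 0.116, 0.993, 1.156], [0.0, 0.0, 0.0, 1.0]]}
board_medium [([206.0, 223.0], 0.83)]
board_thin [([416.0, 208.0], 0.57), ([203.0, 228.0], 0.54)]
stand_medium [([203.0, 225.0], 0.76)]
stand_thin [([409.0, 210.0], 0.82)]
board_rack [([315.0, 195.0], 0.83), ([127.0, 195.0], 0.76)]
slot_middle [([320.0, 196.0], 0.86), ([
[... 241 characters left out ...]
96.0, 146.0], 0.71)]
{'clock': 1.1, 'qpos': array([-8.34389594e+01,  1.03585264e+01,  9.20763813e+01, -4.21288061e-04,
        7.75664928e+01, -1.18209286e+01]), 'qd': array([-0.00015526, -0.05109412, -0.04858732,  0.0127028 , -0.00361007,
       -0.0188036 ]), 'joint_efforts': array([ 1.12257716e-03, -4.33839369e+01, -3.42183244e+01,  7.03632971e-02,
        3.09169432e-02, -1.08413468e-05]), 'tcp_pos': array([ 0.18133314, -0.54565787,  0.23870243]), 'tool_rot': array([-1.79998545e+02,  1.15795712e-04,  1.83820598e+01]), 'force': array([-0.13013606, -0.49650224,  0.19823372]), 'moment': array([-0.01177751,  0.0206903 ,  0.02468087]), 'grasp_force': 0.0, 'gripper_width': 0.08823007871573373}
```

View pics/scene0.png

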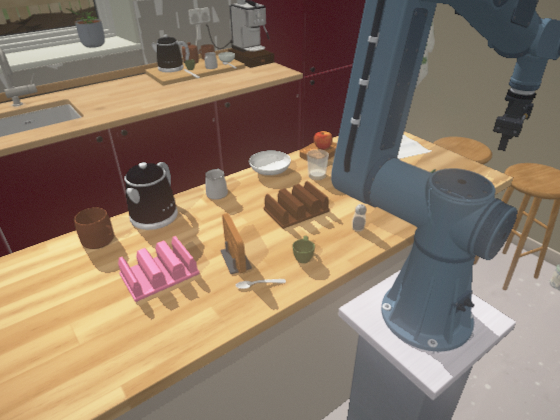

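View pics/top0.png

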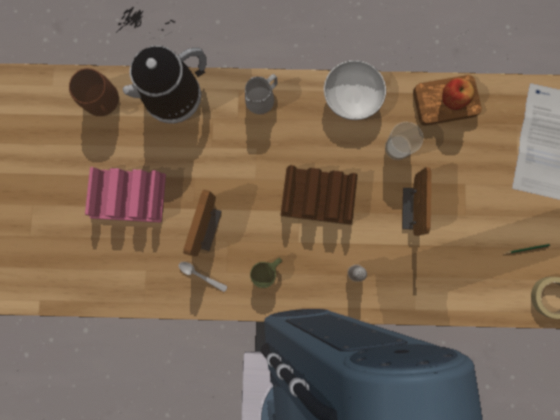

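The scene shows a dark brown rack (top camera 318,195) and a pink one of the same shape (126,195). The dark one fits "dark wooden". The boards stand at (200,223) and (422,202). Next I'll measure them by depth and confirm with a crop.

```bash
cat > h.py <<'E'
from rig import status, imaging, spotter
import cv2,numpy as np
def cloud(c,read=True):
    m=imaging.camera_model(c); p,d=imaging.read_camera(c)
    f=210/np.tan(np.radians(m["fovy"]/2)); v,u=np.mgrid[:420,:560]
    P=np.stack([(u-m["cx"])/f*d,-(v-m["cy"])/f*d,-d],-1)@m["T"][:3,:3].T+m["T"][:3,3]
    P[d==0]=np.nan
    return p,P
def rect(xy):
    (c,s,a)=cv2.minAreaRect(xy.astype(np.float32)*1000)
    if s[0]<s[1]: s=s[::-1]; a+=90
    return np.round(c,1),np.round(s,1),round((a+90)%180-90,2)  # a = dir of long side, deg in world xy
E
python3 - <<'E'
from h import *
p,P=cloud("top")
def box(u0,v0,u1,v1,z0,z1):
    Q=P[v0:v1,u0:u1].reshape(-1,3); return Q[(Q[:,2]>z0)&(Q[:,2]<z1)]
for n,b in dict(left=(175,180,230,265),right=(400,160,440,245)).items():
    Q=box(*b,.105,.13); print(n,len(Q),rect(Q[:,:2]),np.median(Q[:,2]))
Q=box(270,155,370,235,.05,.075); print("rack top",rect(Q[:,:2]),np.median(Q[:,2]))
print("zprofile mid row:")
for u in range(280,360): print(u,np.round(P[195,u],3),end=';')
for n,b in dict(cup=(245,250,290,295),salt=(340,258,375,290),tum=(380,115,430,165)).items():
    Q=box(*b,.03,.13); print(n,rect(Q[:,:2]),Q[:,2].max())
c=p[140:290,165:445,::-1]; cv2.imwrite("pics/crop1.png",cv2.resize(c,None,fx=2.8,fy=2.8,interpolation=cv2.INTER_CUBIC))
E
```

```text
left 577 (array([468.2, 271.1]), array([159.3,  19.7]), -14.69) 0.11682214622989617
right 383 (array([ 533.7, -274.9]), array([156. ,  12.3]), -1.04) 0.11631344541394406
rack top (array([554.2, -24.1]), array([175.6, 120.6]), 84.03) 0.06028819703787591
zprofile mid row:
280 [0.555 0.076 0.002];281 [0.554 0.074 0.004];282 [ 0.555  0.071 -0.002];283 [0.554 0.069 0.009];284 [0.548 0.066 0.046];285 [0.547 0.063 0.05 ];286 [0.546 0.061 0.058];287 [0.546 0.058 0.061];288 [0.546 0.056 0.058];289 [0.546 0.053 0.061];290 [0.546 0.051 0.058];291 [0.547 0.048 0.052];292 [0.549 0.046 0.045];293 [0.554 0.043 0.013];294 [0.554 0.04  0.013];295 [0.554 0.037 0.014];296 [0.554 0.035 0.009];297 [0.555 0.032 0.008];298 [0.555 0.029 0.007];299 [0.554 0.027 0.011];300 [0.555 0.024 0.009];301 [0.554 0.022 0.012];302 [0.554 0.019 0.011];303 [0.554 0.017 0.012];304 [0.553 0.014 0.021];305 [0.549 0.013 0.047];306 [0.548 0.011 0.054];307 [0.547 0.009 0.06 ];308 [0.547 0.006 0.06 ];309 [0.547 0.004 0.063];310 [0.547 0.001 0.063];311 [ 0.547 -0.001  0.062];312 [ 0.547 -0.004  0.063];313 [ 0.547 -0.006  0.061];3
[... 775 characters left out ...]
0.01 ];343 [ 0.556 -0.087  0.016];344 [ 0.556 -0.089  0.018];345 [ 0.557 -0.092  0.012];346 [ 0.554 -0.092  0.031];347 [ 0.551 -0.092  0.048];348 [ 0.551 -0.095  0.049];349 [ 0.551 -0.097  0.055];350 [ 0.55  -0.098  0.061];351 [ 0.549 -0.1    0.064];352 [ 0.55  -0.103  0.059];353 [ 0.549 -0.105  0.065];354 [ 0.551 -0.109  0.056];355 [ 0.552 -0.113  0.045];356 [ 0.56  -0.123  0.001];357 [ 0.56  -0.125  0.   ];358 [ 0.56  -0.128 -0.002];359 [ 0.56  -0.131 -0.   ];cup (array([357.8, 109.2]), array([85.5, 63.2]), -19.83) 0.054613835186032356
salt (array([ 357.4, -117.1]), array([39.4, 37.2]), 1.47) 0.09321288832934393
tum (array([ 690.4, -231.8]), array([81.3, 77.9]), -43.64) 0.09588371677161822
```

View pics/crop1.png

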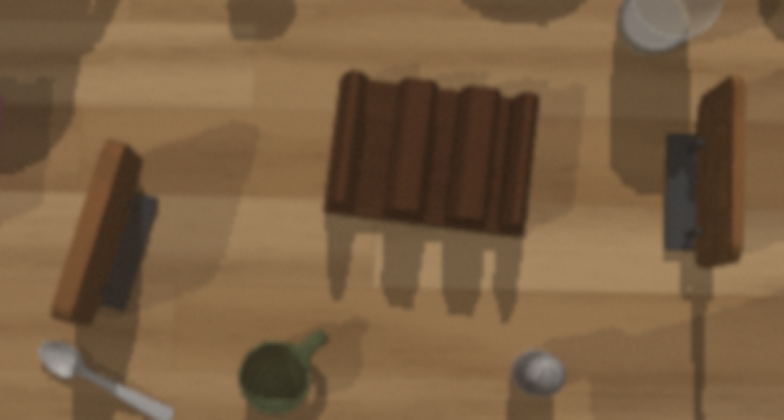

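The crop confirms the dark rack, with the wide slot on the left at about (380,150) and the narrow slot on the right at about (505,160). The left board is 19.7 mm across, so it is the medium one. The right board, at 12.3 mm, is the thin one. I'll turn the tool and head for the medium board.

```bash
cat >> h.py <<'E'
def rel(x,y,z,yaw):
    s=status.observe(); from scipy.spatial.transform import Rotation as R
    A=R.from_euler("xyz",s["tool_rot"],degrees=True); B=R.from_euler("xyz",[180,0,yaw],degrees=True)
    d=np.array([x,y,z])-s["tcp_pos"]
    print("now",np.round(s["tcp_pos"],4),np.round(s["tool_rot"],2),"t",s["clock"],"turn",np.round((A.inv()*B).as_rotvec(degrees=True)/5,3),"shift(now axes)",np.round(A.inv().apply(d),4),"shift(after turn)",np.round(B.inv().apply(d),4))
E
python3 -m inch '[[-1,[0,0,0],[0,0,1.324]],[-1,[0,0,0],[0,0,1.324]],[-1,[0,0,0],[0,0,1.324]],[-1,[0,0,0],[0,0,1.324]],[-1,[0,0,0],[0,0,1.324]],[-1,[0.003,-0.038,0],[0,0,0]],[-1,[0.003,-0.038,0],[0,0,0]],[-1,[0.003,-0.038,0],[0,0,0]],[-1,[0.003,-0.038,0],[0,0,0]],[-1,[0.003,-0.038,0],[0,0,0]]]'
python3 -m inch '[[-1,[0.003,-0.038,0],[0,0,0]],[-1,[0.003,-0.038,0],[0,0,0]],[-1,[0.003,-0.038,0],[0,0,0]],[-1,[0.003,-0.038,0],[0,0,0]],[-1,[0.003,-0.038,0],[0,0,0]],[-1,[0.003,-0.038,0],[0,0,0]],[-1,[0.003,-0.038,0],[0,0,0]],[-1,[0.003,-0.038,0],[0,0,0]],[-1,[0.003,-0.038,0],[0,0,0]],[-1,[0.003,-0.038,0],[0,0,0]]]'
python3 -c "
from h import *
rel(.468,.271,.239,-14.7)"
```

```text
clock: 1.98
tcp_pos: [0.2443, -0.3641, 0.2386]
tool_rot: [-180.0, -0.0, -14.8]
force: [0.7, 1.2, -0.1]
gripper_width: 0.0881
grasp_force: 0.0
clock: 2.82
tcp_pos: [0.37, -0.0039, 0.2393]
tool_rot: [180.0, -0.1, -14.7]
force: [0.8, -0.9, -0.2]
gripper_width: 0.0881
grasp_force: 0.0
now [ 0.37   -0.0039  0.2393] [ 1.7999e+02 -1.1000e-01 -1.4730e+01] t 2.8167 turn [ 0.002 -0.021 -0.005] shift(now axes) [ 2.490e-02 -2.908e-01  2.000e-04] shift(after turn) [ 0.025  -0.2908  0.0003]
```

```bash
python3 -m inch '[[-1,[0.003,-0.036,0],[0,0,0]],[-1,[0.003,-0.036,0],[0,0,0]],[-1,[0.003,-0.036,0],[0,0,0]],[-1,[0.003,-0.036,0],[0,0,0]],[-1,[0.003,-0.036,0],[0,0,0]],[-1,[0.003,-0.036,0],[0,0,0]],[-1,[0.003,-0.036,0],[0,0,0]],[-1,[0.003,-0.036,0],[0,0,0]],[-1,[0,0,0],[0,0,0]],[-1,[0,0,0],[0,0,0]]]'
python3 - <<'E'
from h import *
p,P=cloud("wrist"); cv2.imwrite("pics/w1.png",p[:,:,::-1])
Q=P.reshape(-1,3); Q=Q[(Q[:,2]>.110)&(Q[:,2]<.125)&(np.hypot(Q[:,0]-.468,Q[:,1]-.271)<.1)]
print(len(Q),rect(Q[:,:2]),np.median(Q[:,2]))
print(np.round(imaging.camera_model("wrist")["T"],3))
rel(.468,.271,.239,-14.7)
E
```

```text
clock: 3.65
tcp_pos: [0.4659, 0.268, 0.2381]
tool_rot: [180.0, 0.1, -14.5]
force: [-0.1, 0.4, 0.8]
gripper_width: 0.0881
grasp_force: 0.0
3313 (array([470.3, 270.4]), array([154.7,  18.1]), -14.91) 0.11610383644549715
[[-0.253  0.935  0.25   0.528]
 [-0.968 -0.244 -0.065  0.25 ]
 [ 0.001 -0.258  0.966  0.382]
 [ 0.     0.     0.     1.   ]]
now [0.4657 0.2669 0.2382] [ 1.7995e+02  5.0000e-02 -1.4630e+01] t 3.7 turn [0.011 0.01  0.014] shift(now axes) [ 0.0012 -0.0046 -0.0008] shift(after turn) [ 0.0012 -0.0046 -0.0008]
```

View pics/w1.png

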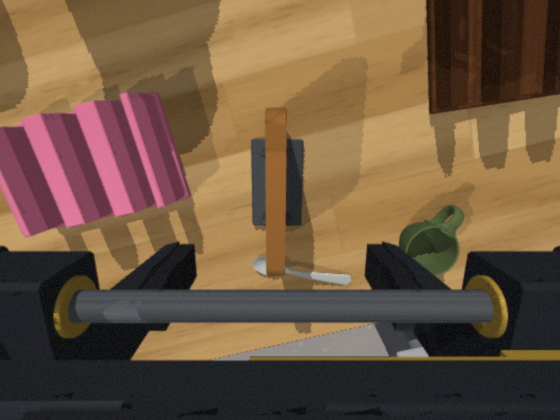

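The board (277,190) sits between the fingers, with the stand under it and the spoon and cup clear. I'll go down and grip.

```bash
python3 -m inch '[[-1,[0.0026,-0.0045,0.03],[0,0,0.03]],[-1,[0,0,0.03],[0,0,0]],[-1,[0,0,0.03],[0,0,0]],[-1,[0,0,0.03],[0,0,0]],[-1,[0,0,0.02],[0,0,0]],[-1,[0,0,0.012],[0,0,0]],[-1,[0,0,0],[0,0,0]]]'
python3 -m inch '[[1,[0,0,0],[0,0,0]],[1,[0,0,0],[0,0,0]],[1,[0,0,0],[0,0,0]],[1,[0,0,0],[0,0,0]],[1,[0,0,0],[0,0,0]],[1,[0,0,0],[0,0,0]],[1,[0,0,0],[0,0,0]],[1,[0,0,0],[0,0,0]]]' 35
```

```text
clock: 4.28
tcp_pos: [0.4679, 0.2685, 0.0844]
tool_rot: [179.8, 0.2, -15.0]
force: [-0.6, -0.0, 0.7]
gripper_width: 0.0883
grasp_force: 0.0
clock: 4.95
tcp_pos: [0.4698, 0.2704, 0.0869]
tool_rot: [-180.0, -0.0, -14.9]
force: [0.2, 0.6, -0.8]
gripper_width: 0.0371
grasp_force: 0.0
```

```bash
python3 -m inch '[[1,[0,0,0],[0,0,0]],[1,[0,0,0],[0,0,0]],[1,[0,0,0],[0,0,0]],[1,[0,0,0],[0,0,0]],[1,[0,0,0],[0,0,0]],[1,[0,0,0],[0,0,0]],[1,[0,0,0],[0,0,0]]]' 35
python3 -c "
from h import *
rel(.5534,-.0321,.20,-6)"
```

```text
clock: 5.53
tcp_pos: [0.4697, 0.2703, 0.0866]
tool_rot: [180.0, 0.0, -14.9]
force: [0.5, 0.3, -0.6]
gripper_width: 0.0175
grasp_force: 34.9
now [0.4697 0.2703 0.0866] [ 1.800e+02  1.000e-02 -1.487e+01] t 5.5333 turn [ 0.     0.002 -1.774] shift(now axes) [ 0.1585  0.2708 -0.1134] shift(after turn) [ 0.1149  0.292  -0.1134]
```

```bash
python3 -m inch '[[1,[0,0,-0.015],[0,0,0]],[1,[0,0,-0.025],[0,0,0]],[1,[0,0,-0.03],[0,0,0]],[1,[0,0,-0.03],[0,0,0]],[1,[0,0,-0.03],[0,0,0]],[1,[0,0,0],[0,0,-0.887]],[1,[0,0,0],[0,0,-0.887]]]'
python3 -m inch '[[1,[0.006,0.0296,0],[0,0,0]],[1,[0.006,0.0296,0],[0,0,0]],[1,[0.006,0.0296,0],[0,0,0]],[1,[0.006,0.0296,0],[0,0,0]],[1,[0.006,0.0296,0],[0,0,0]],[1,[0.006,0.0296,0],[0,0,0]],[1,[0.006,0.0296,0],[0,0,0]],[1,[0,0,0],[0,0,0]],[1,[0,0,0],[0,0,0]]]'
cat > rack.py <<'E'
from h import *
import sys
def proc(c,tag,C=np.array([.554,-.024])):
    p,P=cloud(c); cv2.imwrite(f"pics/{tag}.png",p[:,:,::-1])
    Q=P.reshape(-1,3); Q=Q[np.isfinite(Q[:,2])]
    T=Q[(Q[:,2]>.055)&(Q[:,2]<.068)&(np.abs(Q[:,:2]-C)<.13).all(1)]
    print(c,"top rect",rect(T[:,:2]))
    a=np.radians(-6); ex=np.array([np.cos(a),np.sin(a)]); ey=np.array([-np.sin(a),np.cos(a)])
    L=np.c_[(Q[:,:2]-C)@ex,(Q[:,:2]-C)@ey,Q[:,2]]
    # slot walls per x band: top (z~.06) edges
    for x0 in (-.05,-.03,-.01,.01,.03):
        B=L[(L[:,0]>x0)&(L[:,0]<x0+.02)&(abs(L[:,1])<.11)]
        ys=np.sort(B[(B[:,2]>.056)&(B[:,2]<.068),1]); g=np.where(np.diff(ys)>.01)[0]
        f=np.sort(B[(B[:,2]>.005)&(B[:,2]<.02),1])
        print("x",x0,"mouths c,w:",[(round(float(ys[i]+ys[i+1])*500,1),round(float(ys[i+1]-ys[i])*1000,1)) for i in g], "ends",np.round(ys[[0,-1]]*1000,1) if len(ys) else None)
if __name__=="__main__": 
    for c,t in zip(sys.argv[1::2],sys.argv[2::2]): proc(c,t)
E
python3 rack.py wrist w2 top t2
python3 -c "
from h import *
rel(.5534,-.0321,.20,-6)"
```

```text
clock: 6.12
tcp_pos: [0.4709, 0.2707, 0.2192]
tool_rot: [-179.9, -0.2, -5.8]
force: [-0.6, 0.2, -2.6]
gripper_width: 0.0179
grasp_force: 34.9
clock: 6.87
tcp_pos: [0.4897, 0.0586, 0.2164]
tool_rot: [-180.0, 0.0, -6.2]
force: [-0.5, 1.2, -1.8]
gripper_width: 0.0178
grasp_force: 34.9
wrist top rect (array([555.7, -24.2]), array([168.1, 120. ]), 84.04)
x -0.05 mouths c,w: [(-60.4, 23.6), (-8.4, 30.9)] ends [-84.1  33. ]
x -0.03 mouths c,w: [(-60.4, 23.5), (-8.3, 30.6)] ends [-84.   32.4]
x -0.01 mouths c,w: [(-60.9, 24.2), (-8.2, 30.8)] ends [-83.4  33. ]
x 0.01 mouths c,w: [(-60.7, 23.8), (-8.2, 30.7), (52.9, 39.8)] ends [-83.6  83.1]
x 0.03 mouths c,w: [(-60.5, 23.3), (-8.3, 31.1), (52.5, 38.7)] ends [-83.7  84. ]
top top rect (array([548., -84.]), array([120.6,  52.1]), -4.63)
x -0.05 mouths c,w: [(-61.1, 22.1)] ends [-85.2 -44.2]
x -0.03 mouths c,w: [(-60.2, 19.5)] ends [-84.3 -44.4]
x -0.01 mouths c,w: [(-60.4, 21.4)] ends [-84.9 -36. ]
x 0.01 mouths c,w: [(-60.8, 21.2)] ends [-84.9 -34.2]
x 0.03 mouths c,w: [(-60.9, 23.0)] ends [-85.3 -33.9]
now [0.4895 0.0603 0.2164] [-1.7997e+02  5.0000e-02 -6.0200e+00] t 6.9667 turn [-0.005  0.009 -0.003] shift(now axes) [0.0732 0.0852 0.0163] shift(after turn) [0.0732 0.0852 0.0164]
```

View pics/w2.png

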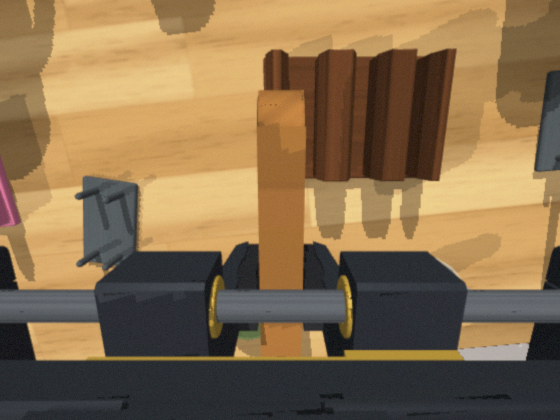

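The wrist view shows the held board at (282,130). The dark rack's slots run parallel to it, with the middle slot at about (365,110) and the narrow slot at about (415,110). I'll move above the middle slot.

```bash
python3 -m inch '[[1,[0.0246,0.0284,0],[0,0,0]],[1,[0.0246,0.0284,0],[0,0,0]],[1,[0.0246,0.0284,0],[0,0,0]],[1,[0,0,0.03],[0,0,0]],[1,[0,0,0.03],[0,0,0]],[1,[0,0,0],[0,0,0]],[1,[0,0,0],[0,0,0]],[1,[0,0,0],[0,0,0]]]'
python3 - <<'E'
from h import *
rel(.554,-.0323,.0906,-6)
for c in ("wrist","top"):
    p,P=cloud(c); Q=P.reshape(-1,3)
    m=(Q[:,2]>.168-.006)&(Q[:,2]<.185)&(abs(Q[:,0]-.554)<.1)&(abs(Q[:,1]+.032)<.03)
    E=Q[m]
    if c=="wrist": E=E[E[:,0]>.59]
    if len(E): print(c,len(E),rect(E[:,:2]),E[:,0].max(),E[:,0].min(),E[:,2].min(),E[:,2].max())
cv2.imwrite("pics/t3.png",p[:,:,::-1])
E
```

```text
clock: 7.63
tcp_pos: [0.5549, -0.0316, 0.1579]
tool_rot: [180.0, -0.1, -5.9]
force: [-0.1, 0.4, -1.5]
gripper_width: 0.0177
grasp_force: 34.9
now [ 0.5549 -0.0316  0.1579] [ 1.8e+02 -6.0e-02 -5.9e+00] t 7.6333 turn [ 0.    -0.011  0.019] shift(now axes) [-0.0009  0.0008  0.0673] shift(after turn) [-0.0008  0.0008  0.0673]
wrist 720 (array([627.4, -39.9]), array([17.9, 13.6]), 84.88) 0.6348892164781355 0.6214811089655266 0.1726570318275436 0.18498699948977554
top 20 (array([512. , -22.5]), array([48.6,  8.2]), -4.6) 0.5364689345116327 0.4881068801624246 0.1624610009360573 0.18427975691478282
```

```bash
python3 -m inch '[[1,[-0.0008,0.0006,0.01],[0,0,0.01]],[1,[0,0,0.01],[0,0,0]],[1,[0,0,0.01],[0,0,0]],[1,[0,0,0.01],[0,0,0]],[1,[0,0,0.008],[0,0,0]],[1,[0,0,0.006],[0,0,0]],[1,[0,0,0.005],[0,0,0]],[1,[0,0,0],[0,0,0]],[1,[0,0,0],[0,0,0]]]'
```

```text
clock: 8.48
tcp_pos: [0.5534, -0.0331, 0.0974]
tool_rot: [-180.0, 0.0, -6.1]
force: [-0.2, -0.1, -1.2]
gripper_width: 0.0175
grasp_force: 34.9
```

Past the chamfer with no contact force, so I'll lower the last 7 mm.

```bash
python3 -m inch '[[1,[0,0,0.003],[0,0,0]],[1,[0,0,0.002],[0,0,0]],[1,[0,0,0.001],[0,0,0]],[1,[0,0,0.001],[0,0,0]],[1,[0,0,0],[0,0,0]]]'
python3 -m inch '[[0.5,[0,0,0],[0,0,0]],[0.3,[0,0,0],[0,0,0]],[-0.2,[0,0,0],[0,0,0]],[-0.2,[0,0,0],[0,0,0]],[-0.2,[0,0,0],[0,0,0]],[-0.2,[0,0,0],[0,0,0]]]'
```

```text
clock: 8.9
tcp_pos: [0.5536, -0.0331, 0.0907]
tool_rot: [-180.0, -0.0, -6.1]
force: [0.3, -0.0, -1.8]
gripper_width: 0.0178
grasp_force: 34.9
clock: 9.4
tcp_pos: [0.5536, -0.0331, 0.0909]
tool_rot: [180.0, -0.0, -6.1]
force: [1.0, 0.5, 0.4]
gripper_width: 0.0521
grasp_force: 0.0
```

```bash
python3 -m inch '[[-0.2,[0,0,-0.02],[0,0,0]],[-0.6,[0,0,-0.03],[0,0,0]],[-1,[0,0,-0.03],[0,0,0]],[-1,[0,0,-0.035],[0,0,0]],[-1,[0,0,-0.035],[0,0,0]],[-1,[0,0,0],[0,0,-1.02]]]'
python3 -m inch '[[-1,[-0.0022,0.0346,0],[0,0,0]],[-1,[-0.0022,0.0346,0],[0,0,0]],[-1,[-0.0022,0.0346,0],[0,0,0]],[-1,[-0.0022,0.0346,0],[0,0,0]],[-1,[-0.0022,0.0346,0],[0,0,0]],[-1,[-0.0022,0.0346,0],[0,0,0]],[-1,[-0.0022,0.0346,0],[0,0,0]],[-1,[0,0,0],[0,0,0]],[-1,[0,0,0],[0,0,0]]]'
python3 - <<'E'
from h import *
p,P=cloud("wrist"); cv2.imwrite("pics/w3.png",p[:,:,::-1])
Q=P.reshape(-1,3); E=Q[(Q[:,2]>.110)&(Q[:,2]<.125)&(np.hypot(Q[:,0]-.534,Q[:,1]+.275)<.1)]
r=rect(E[:,:2]); print(len(E),r,np.median(E[:,2]))
rel(r[0][0]/1000,r[0][1]/1000,.086,r[2])
p,P=cloud("top"); cv2.imwrite("pics/t4.png",p[:,:,::-1])
Q=P.reshape(-1,3); E=Q[(Q[:,2]>.105)&(Q[:,2]<.135)&(np.hypot(Q[:,0]-.554,Q[:,1]+.033)<.1)]
print("medium placed",len(E),rect(E[:,:2]),np.median(E[:,2]))
E
```

```text
clock: 9.9
tcp_pos: [0.5572, -0.034, 0.249]
tool_rot: [179.8, -0.7, -1.0]
force: [1.2, 0.6, -0.1]
gripper_width: 0.0844
grasp_force: 0.0
clock: 10.65
tcp_pos: [0.5335, -0.2766, 0.2404]
tool_rot: [-180.0, 0.0, -1.1]
force: [0.6, 0.5, -0.2]
gripper_width: 0.0881
grasp_force: 0.0
1863 (array([ 537. , -275.5]), array([153.6,  10. ]), -1.53) 0.11611508820438232
now [ 0.5337 -0.2751  0.2404] [-1.7995e+02  3.0000e-02 -1.0400e+00] t 10.7 turn [-0.011  0.005  0.099] shift(now axes) [0.0033 0.0004 0.1544] shift(after turn) [0.0033 0.0003 0.1544]
medium placed 531 (array([551.3, -32.4]), array([158.5,  18.2]), -6.05) 0.12099828948067226
```

View pics/w3.png

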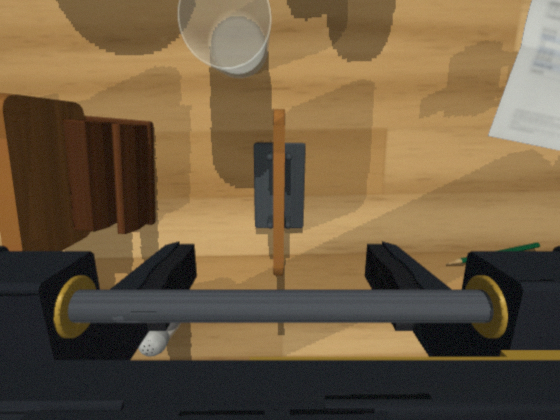

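The medium board is seated: its top is at 0.121 m and it is aligned at -6°. The thin board (279,190) is centred between the fingers, and the tumbler (225,30) is clear. I'll grasp it.

```bash
python3 -m inch '[[-1,[0.0018,0.0003,0.03],[0,0,0.07]],[-1,[0,0,0.03],[0,0,0]],[-1,[0,0,0.03],[0,0,0]],[-1,[0,0,0.03],[0,0,0]],[-1,[0,0,0.02],[0,0,0]],[-1,[0,0,0.013],[0,0,0]],[-1,[0,0,0],[0,0,0]]]'
python3 -m inch '[[1,[0,0,0],[0,0,0]],[1,[0,0,0],[0,0,0]],[1,[0,0,0],[0,0,0]],[1,[0,0,0],[0,0,0]],[1,[0,0,0],[0,0,0]],[1,[0,0,0],[0,0,0]],[1,[0,0,0],[0,0,0]],[1,[0,0,0],[0,0,0]],[1,[0,0,0],[0,0,0]],[1,[0,0,0],[0,0,0]]]' 30
python3 -m inch '[[1,[0,0,0],[0,0,0]],[1,[0,0,0],[0,0,0]],[1,[0,0,0],[0,0,0]],[1,[0,0,0],[0,0,0]],[1,[0,0,0],[0,0,0]],[1,[0,0,0],[0,0,0]]]'
```

```text
clock: 11.33
tcp_pos: [0.5345, -0.2725, 0.0847]
tool_rot: [-179.8, 0.3, -1.2]
force: [-1.3, 0.4, 0.2]
gripper_width: 0.0884
grasp_force: 0.0
clock: 12.17
tcp_pos: [0.5358, -0.2754, 0.0877]
tool_rot: [-180.0, 0.0, -1.3]
force: [0.6, 0.7, 0.3]
gripper_width: 0.0238
grasp_force: 0.0
clock: 12.67
tcp_pos: [0.5358, -0.2753, 0.0876]
tool_rot: [-180.0, 0.0, -1.3]
force: [0.5, 0.9, -1.1]
gripper_width: 0.0099
grasp_force: 30.0
```

```bash
python3 -m inch '[[1,[0,0,-0.015],[0,0,0]],[1,[0,0,-0.025],[0,0,0]],[1,[0,0,-0.03],[0,0,0]],[1,[0,0,-0.03],[0,0,0]],[1,[0,0,-0.03],[0,0,0]],[1,[0,0,0],[0,0,0.94]],[1,[0,0,0],[0,0,0]]]'
python3 -m inch '[[1,[-0.0011,-0.0273,0],[0,0,0]],[1,[-0.0011,-0.0273,0],[0,0,0]],[1,[-0.0011,-0.0273,0],[0,0,0]],[1,[-0.0011,-0.0273,0],[0,0,0]],[1,[-0.0011,-0.0273,0],[0,0,0]],[1,[-0.0011,-0.0273,0],[0,0,0]],[1,[-0.0011,-0.0273,0],[0,0,0]],[1,[0,0,0],[0,0,0]],[1,[0,0,0],[0,0,0]],[1,[0,0,0],[0,0,0]]]'
python3 - <<'E'
from h import *
rel(.548,-.0843,.0916,-6)
p,P=cloud("wrist"); Q=P.reshape(-1,3); z=status.observe()["tcp_pos"][2]
E=Q[(abs(Q[:,2]-z-.0304)<.008)&(Q[:,0]>.58)&(Q[:,0]<.66)&(abs(Q[:,1]+.084)<.035)]
print(len(E),rect(E[:,:2]),E[:,0].max())
cv2.imwrite("pics/w4.png",p[:,:,::-1])
E
```

```text
clock: 13.25
tcp_pos: [0.5369, -0.2761, 0.2203]
tool_rot: [179.9, -0.2, -6.2]
force: [-0.2, -1.2, -1.0]
gripper_width: 0.0096
grasp_force: 30.0
clock: 14.08
tcp_pos: [0.5476, -0.0845, 0.2167]
tool_rot: [-180.0, 0.1, -5.9]
force: [-0.8, 0.3, -1.7]
gripper_width: 0.0096
grasp_force: 30.0
now [ 0.5476 -0.0845  0.2167] [-1.80e+02  1.00e-01 -5.91e+00] t 14.0833 turn [-0.     0.02   0.019] shift(now axes) [ 0.0005 -0.0003  0.1251] shift(after turn) [ 0.0003 -0.0003  0.1251]
3091 (array([602.2, -91. ]), array([45.6,  9.9]), -6.26) 0.6250738763013648
```

View pics/w4.png

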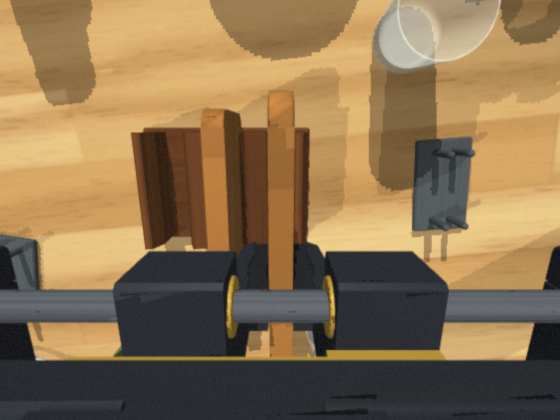

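The thin board (281,150) hangs over the narrow slot, parallel and clear of the medium board (220,170). I'll lower it.

```bash
python3 -m inch '[[1,[0.0003,-0.0007,0.03],[0,0,0.02]],[1,[0,0,0.03],[0,0,0]],[1,[0,0,0.012],[0,0,0]],[1,[0,0,0.01],[0,0,0]],[1,[0,0,0.01],[0,0,0]],[1,[0,0,0.01],[0,0,0]],[1,[0,0,0.008],[0,0,0]],[1,[0,0,0.006],[0,0,0]],[1,[0,0,0],[0,0,0]],[1,[0,0,0],[0,0,0]]]'
```

```text
clock: 14.97
tcp_pos: [0.5487, -0.0838, 0.1018]
tool_rot: [180.0, -0.0, -6.1]
force: [-0.1, 0.7, -0.1]
gripper_width: 0.0096
grasp_force: 30.0
```

```bash
python3 -m inch '[[1,[0,0,0.003],[0,0,0]],[1,[0,0,0.003],[0,0,0]],[1,[0,0,0.002],[0,0,0]],[1,[0,0,0.001],[0,0,0]],[1,[0,0,0.001],[0,0,0]],[1,[0,0,0],[0,0,0]],[1,[0,0,0],[0,0,0]]]'
python3 -m inch '[[0.6,[0,0,0],[0,0,0]],[0.45,[0,0,0],[0,0,0]],[0.45,[0,0,0],[0,0,0]],[0.45,[0,0,0],[0,0,0]],[0.45,[0,0,0],[0,0,0]],[0.45,[0,0,0],[0,0,0]]]'
```

```text
clock: 15.55
tcp_pos: [0.5486, -0.0838, 0.0918]
tool_rot: [180.0, -0.0, -6.1]
force: [-0.3, 0.2, -1.9]
gripper_width: 0.0099
grasp_force: 30.0
clock: 16.05
tcp_pos: [0.5486, -0.0838, 0.0918]
tool_rot: [180.0, -0.0, -6.1]
force: [-0.7, -0.0, -0.0]
gripper_width: 0.0244
grasp_force: 0.0
```

Released. Now I'll retreat straight up, back off and check.

```bash
python3 -m inch '[[0.45,[0,0,-0.02],[0,0,0]],[0.45,[0,0,-0.03],[0,0,0]],[0.45,[0,0,-0.035],[0,0,0]],[0.45,[0,0,-0.035],[0,0,0]],[0.45,[0,0,-0.03],[0,0,0]],[0.45,[-0.03,0.03,0],[0,0,0]],[0.45,[-0.03,0.03,0],[0,0,0]],[0.45,[-0.03,0.03,0],[0,0,0]],[0.45,[0,0.03,0],[0,0,0]],[0.45,[0,0,0],[0,0,0]]]'
python3 -m inch '[[0.45,[0,0.035,0],[0,0,0]],[0.45,[0,0.035,0],[0,0,0]],[0.45,[0,0.035,0],[0,0,0]],[0.45,[0,0,0],[0,0,0]]]'
python3 - <<'E'
from h import *
p,P=cloud("top"); cv2.imwrite("pics/t5.png",p[:,:,::-1]); Q=P.reshape(-1,3)
for n,y in (("medium",-.033),("thin",-.085)):
    E=Q[(Q[:,2]>.105)&(Q[:,2]<.14)&(abs(Q[:,0]-.55)<.1)&(abs(Q[:,1]-y)<.026)]
    print(n,len(E),rect(E[:,:2]),np.median(E[:,2]))
for n,b in dict(cup=(245,250,290,295),salt=(340,258,375,290),tum=(380,115,430,165)).items():
    E=P[b[1]:b[3],b[0]:b[2]].reshape(-1,3); E=E[(E[:,2]>.03)&(E[:,2]<.13)]
    if len(E)>5: print(n,rect(E[:,:2]),E[:,2].max())
E
```

```text
clock: 16.88
tcp_pos: [0.4466, -0.196, 0.2422]
tool_rot: [179.9, -0.1, -6.3]
force: [0.7, 0.7, 0.2]
gripper_width: 0.0239
grasp_force: 0.0
clock: 17.22
tcp_pos: [0.4366, -0.3015, 0.242]
tool_rot: [179.8, -0.0, -6.3]
force: [-0.6, 0.6, -0.8]
gripper_width: 0.0241
grasp_force: 0.0
medium 531 (array([551.7, -32.4]), array([158.7,  18.2]), -6.08) 0.12111040474853185
thin 329 (array([547.4, -83.8]), array([159.4,  10.5]), -6.28) 0.12072268507209993
cup (array([357.7, 109.3]), array([85.6, 63.2]), -19.79) 0.056268548926363016
salt (array([ 357.3, -116.9]), array([40. , 37.1]), -0.6) 0.09226058927595004
tum (array([ 712.6, -236.8]), array([126.6,  79.8]), -13.96) 0.09544654381191608
```

View pics/t5.png

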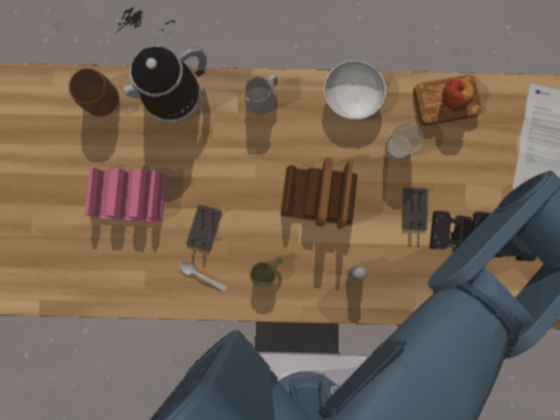

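Both boards are seated with their tops at 0.121 m, at (325,190) and (346,193). Cup, salt and tumbler are where they were; the wider tumbler box comes from noisy glass depth, as the glass shows at the same pixels (403,141). I'm handing in.

```bash
python3 -c "
from rig import order
print(order.hand_in())"
```

```text
the job is handed in; nothing more can be done
None
```

I put the medium board in the middle slot and the thin board in the narrow slot of the dark rack, both on the floor and centred, with the cup, salt shaker and tumbler left in place; I handed in at about 17 s, and no verdict came back.

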